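# Fit the whip spigot and set its lock nut a quarter turn slack

### The job

Take the headed steel spigot (the tall round pin with the wider round head) out of the red parts bin and stand it, head up, fully home in the socket of the antenna mount, down through the knurled lock nut. Then screw the lock nut down clockwise until it bottoms out, back it off a quarter turn so that the whip can still be trimmed, and finish while still holding the nut in the gripper: do not let go of it. Leave the other parts in the bin and the mug where they stand.

Things in the scene. Friction and masses are not known exactly. Their poses are not given: they have to be found in the camera images.
- spigot: The part to fit: a bright steel pin 76 mm tall, standing upright in the red bin at the start. Round shank 22 mm in diameter and 54 mm long with a 3 mm chamfer at the foot, then a round head 30 mm in diameter and 22 mm high. Origin: centre of the foot; z points up to the head. About 150 g (varies). Seated, its foot stands on the socket floor and its shoulder (underside of the head) is 66 mm above the bench, the head top 88 mm.
- bin: Red open parts bin fixed to the bench, outside 200 mm (x) by 240 mm (y), 45 mm high, walls and floor 5 mm. Origin: centre of its underside. The four parts in it stand upright on its floor, one near the middle of each quarter; which is where varies. A few small dark screws and brass washers lie flat between them and do not matter.
- plug: Bystander in the bin: plain steel cylinder, 30 mm diameter, 45 mm tall, no head. Origin: centre of the underside. Leave it.
- spacer: Bystander in the bin: square aluminium block 34 x 34 mm, 60 mm tall. Origin: centre of the underside. Leave it.
- collar: Bystander in the bin: flat steel ring, outer diameter 48 mm, bore 26 mm, 20 mm high. Origin: centre of the underside. Leave it.
- mount: Antenna mount bolted to the bench: square aluminium foot plate 120 x 120 x 12 mm, with a threaded steel neck (36 mm diameter, top 48 mm above the bench) upright at its centre and the brass lock nut on the neck. Origin: centre of the underside, on the axis of neck, nut and socket.
- mount_socket (a point): Centre of the socket floor, 12 mm above the bench, on the vertical axis of the mount. The bore is 26 mm in diameter all the way from the top of the nut to this floor; the spigot's foot rests here when fully home.
- locknut_mid (a point): Centre of the brass lock nut, on its vertical axis, at half its height. The nut is a round knurled ring 47 mm in diameter (about 49 mm over the knurling), 24 mm high, with a 26 mm bore; it can be gripped from above across any diameter, with the seated spigot's head standing between the fingers. Bottomed out, this point is 48 mm above the bench; the nut rises 4 mm per full turn of unscrewing.
- locknut (a joint): Turn of the lock nut in rad: 0 = bottomed out on its hard stop, growing as it is unscrewed (counter-clockwise seen from above); a quarter turn is 1.57. Right-hand thread: clockwise seen from above screws it down. It is already started on its thread, between 1.9 and 3.2 rad from the bottom. It turns with light friction (about 0.1 N m) and stays where it is left.
- mug: Bystander: white mug, 80 mm diameter, 90 mm tall, beyond the work. Origin: centre of the underside.
Things that resemble listed ones, but are neither listed nor needed, are in the scene too. Leave any orange or pink look-alike of the spigot alone.

How it is judged (in metres and radians):
On the way, in this order (a step that is already met when the one before it is completed fails the run):
1. the spigot stands fully home in the socket, head up, and the gripper has let go of it (z of spigot in the frame of mount_socket below 0.003 m and horizontal distance between spigot and mount_socket below 0.005 m and angle between spigot's own z axis and vertical below 0.12 rad and contact force between the fingers and spigot below 0.2 N), for 0.2 s.
2. the lock nut is screwed down until it bottoms out (value of joint locknut below 0.08 rad), for 0.1 s.
At the end, for the whole second after the job is handed in: The spigot stands head up in the socket with its foot within 4 mm of the floor; the lock nut, having been bottomed out, is a quarter turn (1.57 rad, give or take 0.4) from the bottom, and the gripper still grips it with more than 2 N (value of joint locknut between 1.17 and 1.97 rad and contact force between the fingers and locknut above 2 N and z of spigot in the frame of mount_socket below 0.004 m and horizontal distance between spigot and mount_socket below 0.006 m and angle between spigot's own z axis and vertical below 0.15 rad); the arm keeps its last pose, push and grip.
It fails at once if another part in the bin is moved by more than 30 mm (distance of any of plug, spacer, collar from where it was at the start of the episode above 0.03 m).
It fails at once if the mug is moved by more than 30 mm (distance of mug from where it was at the start of the episode above 0.03 m).
It also fails if it takes over 64 s, if anything falls off the work surface, if the arm or the gripper's body presses on something with over 40 N, if the wrist force passes 120 N, or if a joint passes its speed limit or range.

### The arm

A 6-joint arm with a two-finger parallel gripper is mounted at the origin on the work surface. World frame = base frame: x ahead of the robot, y to its left, z up, the work surface at z = 0. Lengths are in mm, angles in rad, forces in N, time in s.
With the tool pointing down it reaches from about 275 to 750 mm from the base axis. Payload 10.2 kg.
Tool frame: the origin (TCP) lies at the very end of the fingers, on their centre line; the grasp point (between the pads) lies 19 mm behind it; z points along the fingers, y is the line along which they close (so a half turn about z gives the same grasp; the last joint's range is limited). The gripper opens to 85 mm and grips with 20 to 120 N. Pads are 22 mm wide; open, the fingers measure 114 mm over their backs; the gripper's body (76 mm by 85 mm) begins 54 mm behind the grasp point. The pads swing forward as they close: fully open they stand 13 mm farther back than shut.
Start: joints at [1.095, 0.313, 1.498, -0, 1.331, -0.223], TCP at [131.324, 508.316, 231.294] pointing down, gripper open.
Joint ranges: [-2.94, 2.94], [-0.97, 2.17], [0.19, 2.56], [-1.23, 4.37], [0.02, 3.11], [-2.88, 2.88]. Speed limits (rad/s): [2.39, 2.39, 3.01, 3.14, 3.14, 3.14].

### API

Orientations are given as a unit quaternion [w, x, y, z].
In Python, from rig import ctrl gives the robot as it stands.
- The arm moves only by the shell command python3 -m pendant 'ROWS' [FORCE]. ROWS is JSON, a list that holds one entry, the list of rows, each a list of 5 numbers: the shift along the tool's x, y, z normalised to -1 to 1, where 1 is 200 mm, then the turn about the tool's z normalised to -1 to 1, where 1 is pi rad, then the opening, from 0 (shut) to 1 (fully open). In form: [[[dx, dy, dz, spin, hand], ...]]. A call has 1 to 12 rows; each row is the pose to reach, as a shift and turn from the pose commanded when the call began, along the tool's axes at that moment, turning the shorter way round; what a row does not reach only later rows make up. A row lasts 1/10 s, in which the tool goes at most 50 mm and 8.59 degrees, less where a joint would pass 70% of its speed; a pose out of reach is approached as far as the arm can. A call with a number of a shift or a turn outside -1 to 1 is refused whole. A call with a gripper value outside its range is refused whole. The fingers move at their own pace and stop on an object; FORCE is the grip in N (left out, the last holds). Time passes only in rows, so rows that repeat a pose let the fingers close. It gives the time, the measured TCP pose, the force, the opening and the grip force at its end, in the units of the state.
- ctrl.sense(): the state, without advancing time (a new reading comes with each control period).
- ctrl.capture(name): name is "scene" or "top"; returns (picture, depth): 384x512x3 uint8, blue, green, red; 384x512 float32, mm along the optical axis (not along the pixel's ray), 0 where there is no reading.
- ctrl.get_calibration(name): a dict with "K" (3x3 intrinsics, pixels), "origin" and "rotation" of the camera in the world. Camera axes: x right, y down, z forward; pixel columns grow to the right and rows downward; lengths in mm; the calibration is good to about 2 mm. A picture is of the moment at which its call begins. get_calibration takes no time and is no camera call.
- ctrl.finish_job(): hands the job in; it is judged then, once.
The state is a dict: "time_s": time; "joints": joint angles; "dq": joint speeds; "tau": joint torques, N m; "eef_pos": TCP position; "ee_rot": TCP orientation; "force": force on the tool from outside, world axes, zero at the start; "wrist_torque": the same for the moment, N m; "grip_width": opening from 0.0 (shut) to 1.0 (fully open); "grip_force": force on a finger pad.
Only numpy, scipy, OpenCV 4.12 (cv2) and the standard library are available. Lean on these libraries where they do the work, as an engineer would, in place of code of your own. Each camera call takes 0.05 s, during which the arm holds its last target. There are 200 camera calls.

## Working session

There is one attempt and no reset: what is moved stays moved. The work goes in short steps, Python scripts to look and compute and a shell command to move; the robot and the scene stay as the last step left them, time stands still between calls to the robot, and variables do not carry over. Pictures are saved under pics/ and viewed, at most 10 in all, crops included, and the job is handed in when it is done.

```bash
mkdir -p pics; ls; cat > h.py <<'E'
import numpy as np, cv2
from rig import ctrl
def snap(name,fn=None):
    p,d=ctrl.capture(name)
    if fn: cv2.imwrite('pics/'+fn,p)
    return p,d
def cloud(name,d):
    c=ctrl.get_calibration(name);K=np.array(c['K']);R=np.array(c['rotation']);o=np.array(c['origin'])
    v,u=np.mgrid[:d.shape[0],:d.shape[1]]
    P=np.stack([(u-K[0,2])/K[0,0]*d,(v-K[1,2])/K[1,1]*d,d],-1)
    return P@R.T+o
def ray(name,u,v,z):
    c=ctrl.get_calibration(name);K=np.array(c['K']);R=np.array(c['rotation']);o=np.array(c['origin'])
    r=R@np.linalg.solve(K,[u,v,1.]); return o+r*(z-o[2])/r[2]
E
python3 - <<'E'
from h import *
for n in('scene','top'):
    p,d=snap(n,n+'0.png');np.save(n+'0.npy',d)
    c=ctrl.get_calibration(n);print(n,np.round(c['K'],1).tolist(),np.round(c['origin']),np.round(c['rotation'],3).tolist())
print(ctrl.sense())
E
```

```text
pics
scene [[446.1, 0.0, 265.3], [0.0, 446.1, 194.4], [0.0, 0.0, 1.0]] [1062.  396.  885.] [-0.127, 0.424, 0.854, -0.275]
top [[445.4, 0.0, 257.8], [0.0, 445.4, 193.1], [0.0, 0.0, 1.0]] [ 554.   39. 1118.] [-0.025, 0.708, -0.705, 0.03]
{'time_s': 0.1, 'joints': array([ 1.09460084e+00,  3.13369767e-01,  1.49834078e+00, -1.79179730e-05,
        1.33099849e+00, -2.23383336e-01]), 'dq': array([ 2.86027801e-04,  8.50506986e-05, -1.41855100e-03, -3.39840544e-04,
        5.75368407e-04,  1.01546430e-03]), 'tau': array([ 2.57931351e-03, -4.12896645e+01, -2.60143948e+01, -1.09965795e-04,
        3.01436026e-03,  8.95681353e-06]), 'eef_pos': array([131.21972948, 508.10610492, 230.81238025]), 'ee_rot': array([-1.83117593e-04,  1.26067581e-01,  9.92021498e-01, -5.27371883e-04]), 'force': array([0.79520855, 0.87105411, 0.24230656]), 'wrist_torque': array([ 0.03243548,  0.02044021, -0.04958575]), 'grip_force': 0.0, 'grip_width': 0.9997971666308394}
```

View pics/top0.png

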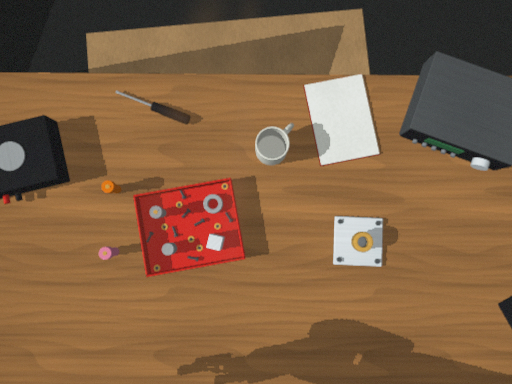

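View pics/scene0.png

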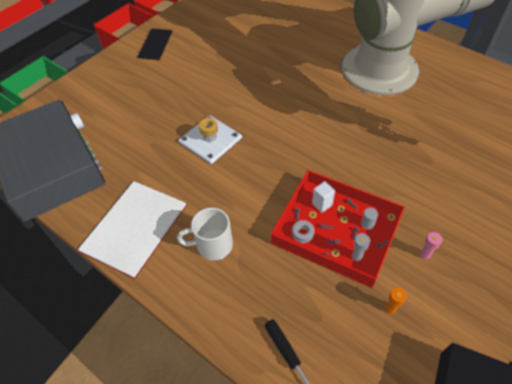

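The top view shows the bin around (190,227). Its two round parts are at (155,212) and (168,249), and the mount with its nut is at (362,242). In the scene view the taller pin is at (361,247). I'll confirm that by height.

```bash
cat >> h.py <<'E'
from scipy.spatial.transform import Rotation
def cal(name):
    c=ctrl.get_calibration(name);q=np.array(c['rotation'])
    return np.array(c['K']),Rotation.from_quat(np.r_[q[1:],q[0]]).as_matrix(),np.array(c['origin'])
def cloud(name,d):
    K,R,o=cal(name);v,u=np.mgrid[:d.shape[0],:d.shape[1]]
    return np.stack([(u-K[0,2])/K[0,0]*d,(v-K[1,2])/K[1,1]*d,d],-1)@R.T+o
def ray(name,u,v,z):
    K,R,o=cal(name);r=R@np.linalg.solve(K,[u,v,1.]); return o+r*(z-o[2])/r[2]
E
python3 - <<'E'
from h import *
for n,boxes in(('top',dict(A=(155,212),B=(168,249),nut=(362,242),collar=(213,203),spacer=(215,242))),('scene',dict(S=(361,240),P=(370,214),nut=(208,127),collar=(303,231)))):
    d=np.load(n+'0.npy');C=cloud(n,d);p=cv2.imread('pics/'+n+'0.png')
    for k,(u,v) in boxes.items():
        W=C[v-16:v+17,u-16:u+17].reshape(-1,3);px=p[v-16:v+17,u-16:u+17].reshape(-1,3).astype(int)
        hsv=cv2.cvtColor(px[None].astype(np.uint8),cv2.COLOR_BGR2HSV)[0]
        m=(hsv[:,0]>12)&(hsv[:,0]<35)&(hsv[:,1]>90)&(W[:,2]>35) if k=='nut' else (hsv[:,1]<90)&(W[:,2]>15)
        zt=np.percentile(W[m,2],95);t=m&(W[:,2]>zt-6)
        lo,hi=W[t].min(0),W[t].max(0)
        print(n,k,'top z',zt.round(1),'mean',W[t].mean(0).round(1),'mid',((lo+hi)/2).round(1),'size',(hi-lo).round(1),t.sum())
print(C[60:70,200:210,2].mean(), 'bench z scene')
E
```

```text
top A top z 81.2 mean [588.7 269.   78.6] mid [588.8 269.8  79.4] size [28.1 28.4  7.9] 110
top B top z 51.3 mean [502.4 241.5  67.3] mid [520.6 148.7 581.7] size [  66.2  220.2 1072.8] 111
top nut top z 62.8 mean [ 522.1 -216.4   65.1] mid [ 526.5 -101.2  587.5] size [  54.3  279.6 1061.2] 204
top collar top z 25.9 mean [611.8 142.3  23.2] mid [612.3 142.9  23.5] size [42.1 44.6  7. ] 175
top spacer top z 65.7 mean [519.  132.5  68.2] mid [527.1  95.4 588.9] size [  53.2  113.5 1058.3] 200
scene S top z 83.2 mean [598.3 271.   92.2] mid [819.  325.6 481.1] size [485.5 141.3 807.2] 144
scene P top z 52.1 mean [508.4 246.6  56.3] mid [774.7 313.5 465.7] size [574.1 165.6 838.1] 128
scene nut top z 64.1 mean [ 531.7 -210.    72. ] mid [781.1  76.9 471.5] size [561.4 638.7 826.5] 159
scene collar top z 27.3 mean [615.2 142.3  24.8] mid [615.  142.2  25.2] size [47.3 46.6  7.8] 228
9.149000995865503 bench z scene
```

```bash
python3 - <<'E'
from h import *
def fit(n,u,v,lo,hi,zmin,zmax,brass):
    d=np.load(n+'0.npy');C=cloud(n,d);p=cv2.imread('pics/'+n+'0.png');h=cv2.cvtColor(p,cv2.COLOR_BGR2HSV)
    m=(d>0)&(C[...,2]>zmin)&(C[...,2]<zmax)
    w=np.zeros_like(m);w[v-20:v+21,u-20:u+21]=1;m&=w
    c=max(cv2.findContours(m.astype(np.uint8),cv2.RETR_EXTERNAL,cv2.CHAIN_APPROX_NONE)[0],key=cv2.contourArea)
    (cx,cy),r=cv2.minEnclosingCircle(c);M=cv2.moments(c)
    x,y=M['m10']/M['m00'],M['m01']/M['m00']
    W=C[m]
    print(n,'px',round(x,1),round(y,1),round(cx,1),round(cy,1),r,'ray',ray(n,x,y,hi).round(1),ray(n,cx,cy,hi).round(1),'cloud mid',((np.percentile(W,1,0)+np.percentile(W,99,0))/2).round(1),np.ptp(W,0).round(1),m.sum())
    return
fit('top',155,212,0,81,70,90,0);fit('scene',361,240,0,81,76,90,0)
fit('top',362,242,0,61.5,53,72,1);fit('scene',208,127,0,61.5,56,72,1)
# mount plate: white mask in top
p=cv2.imread('pics/top0.png');m=((p.min(2)>150)).astype(np.uint8);m[:210]=0;m[:,:320]=0;m[275:]=0;m[:,395:]=0
c=max(cv2.findContours(m,0,2)[0],key=cv2.contourArea);r=cv2.minAreaRect(c);print(r,ray('top',*r[0],12).round(1), r[1][0]*1106/445)
# bin rim
h=cv2.cvtColor(p,cv2.COLOR_BGR2HSV);m=(((h[...,0]<6)|(h[...,0]>174))&(h[...,1]>180)&(h[...,2]>80)).astype(np.uint8)
m=cv2.morphologyEx(m,cv2.MORPH_CLOSE,np.ones((5,5)));m[:,:125]=0
c=max(cv2.findContours(m,0,2)[0],key=cv2.contourArea);r=cv2.minAreaRect(c);print('bin',r,[ray('top',*q,45).round(0)[:2].tolist() for q in cv2.boxPoints(r)])
s=ctrl.sense();print(Rotation.from_quat(np.r_[s['ee_rot'][1:],s['ee_rot'][0]]).as_matrix().round(4).tolist())
E
```

```text
top px 155.3 212.1 155.5 212.5 6.670932292938232 ray [588.5 268.6  81. ] [587.5 268.2  81. ] cloud mid [588.8 269.9  77.8] [28.1 30.2 12.8] 135
scene px 362.0 240.1 361.8 240.7 7.443012714385986 ray [591.7 269.4  81. ] [593.2 269.7  81. ] cloud mid [591.1 269.2  80.6] [29.1 28.8  8.8] 159
top px 362.4 241.9 362.3 241.8 10.338316917419434 ray [ 521.  -217.2   61.5] [ 521.1 -216.9   61.5] cloud mid [ 521.7 -218.1   59.3] [47.4 45.9 13. ] 235
scene px 207.7 124.7 208.0 125.5 9.34087085723877 ray [ 524.3 -216.9   61.5] [ 526.1 -214.5   61.5] cloud mid [ 523.7 -218.4   60.6] [47.7 47.6  9.6] 180
((357.48486328125, 240.99952697753906), (48.40202331542969, 48.85635757446289), 1.7357046604156494) [ 521.5 -217.    12. ] 120.29806244239379
bin ((188.20399475097656, 226.87200927734375), (83.00284576416016, 100.80194854736328), 79.69515228271484) [[630.0, 336.0], [675.0, 97.0], [479.0, 60.0], [436.0, 295.0]]
[[-0.9682, 0.2501, -0.0005], [0.2501, 0.9682, -0.001], [0.0002, -0.0011, -1.0]]
```

Part A is the spigot: its top is at 81 mm, which matches 5 + 76. It stands near (590,269), and the nut axis is near (522.7,-217.4). Both views agree on the offset between them. Next I'll move over the bin.

```bash
cat >> h.py <<'E'
def to(x,y,z):
    s=ctrl.sense();q=s['ee_rot'];R=Rotation.from_quat(np.r_[q[1:],q[0]]).as_matrix()
    print('t',round(s['time_s'],2),'tcp',s['eef_pos'].round(1),'j',s['joints'].round(2),'F',s['force'].round(1),'grip',round(s['grip_width'],3),round(s['grip_force'],1),'shift',(R.T@(np.array([x,y,z])-s['eef_pos'])/200).round(4))
E
python3 -m pendant '[[[-0.2,-0.046,0,0,1],[-0.44,-0.1,0,0,1],[-0.68,-0.155,0,0,1],[-0.92,-0.21,0,0,1],[-1,-0.23,0,0,1]]]' 60
python3 -m pendant '[[[-0.24,-0.055,0,0,1],[-0.48,-0.11,0,0,1],[-0.72,-0.165,0,0,1],[-0.94,-0.215,0,0,1],[-1,-0.23,0,0,1]]]'
python3 -c "from h import *;to(590,269.3,150)"
```

```text
time_s: 0.6
eef_pos: [316.6, 411.6, 230.9]
ee_rot: [0.0, 0.128, 0.992, -0.0]
force: [0.4, 0.4, 0.1]
grip_width: 1.005
grip_force: 0.0
time_s: 1.1
eef_pos: [498.6, 316.6, 230.3]
ee_rot: [-0.0, 0.128, 0.992, -0.001]
force: [-0.6, -0.2, 0.0]
grip_width: 1.001
grip_force: 0.0
t 1.1 tcp [498.6 316.6 230.3] j [ 0.37  0.46  1.29 -0.    1.39 -0.95] F [-0.6 -0.2  0. ] grip 1.001 0.0 shift [-0.5025 -0.1124  0.4012]
```

```bash

python3 -m pendant '[[[-0.22,-0.05,0,0,1],[-0.44,-0.1,0.05,0,1],[-0.5,-0.112,0.2,0,1],[-0.5,-0.112,0.4,0,1],[-0.5,-0.112,0.4,0,1],[-0.5,-0.112,0.4,0,1]]]'
python3 - <<'E'
from h import *
to(590,269.3,58)
p,d=snap('top');q,_=snap('scene')
cv2.imwrite('pics/a.png',np.hstack([cv2.resize(p[140:300,80:240],(400,400),interpolation=2),cv2.resize(q[160:320,280:440],(400,400),interpolation=2)]))
E
```

```text
time_s: 1.7
eef_pos: [586.5, 273.1, 152.1]
ee_rot: [-0.0, 0.126, 0.992, -0.0]
force: [-0.2, -0.8, 0.1]
grip_width: 1.002
grip_force: 0.0
t 1.7 tcp [586.5 273.1 152.1] j [ 0.25  0.65  1.2   0.    1.3  -1.06] F [-0.2 -0.8  0.1] grip 1.002 0.0 shift [-0.0219 -0.0137  0.4706]
```

View pics/a.png

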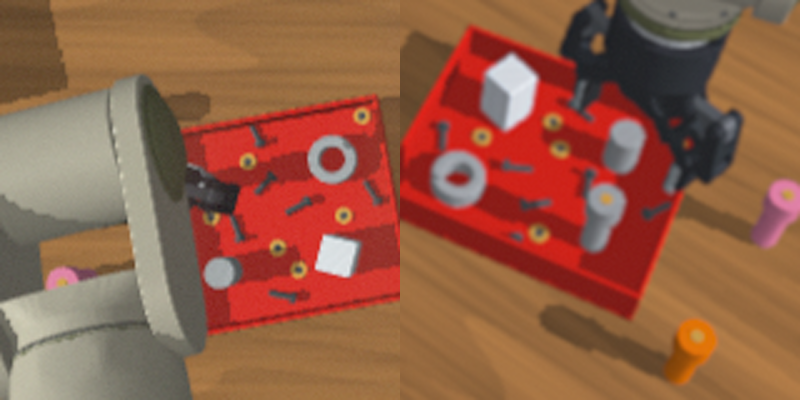

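The open fingers straddle the spigot at left-panel (180,190) / right-panel (600,210) in line with it, clear of the neighbours. I'll settle the small lag and then descend.

```bash

python3 -m pendant '[[[-0.022,-0.014,0.2,0,1],[-0.022,-0.014,0.2,0,1],[-0.022,-0.014,0.2,0,1],[-0.022,-0.014,0.2,0,1]]]'
python3 -c "from h import *;to(590,269.3,58)"
```

```text
time_s: 2.2
eef_pos: [591.2, 269.2, 113.9]
ee_rot: [0.002, 0.126, 0.992, 0.001]
force: [-1.0, -0.1, -0.3]
grip_width: 1.001
grip_force: 0.0
t 2.2 tcp [591.2 269.2 113.9] j [ 0.25  0.69  1.23  0.    1.22 -1.07] F [-1.  -0.1 -0.3] grip 1.001 0.0 shift [ 0.0066 -0.0013  0.2793]
```

```bash

python3 -m pendant '[[[0.005,0,0.1,0,1],[0.005,0,0.2,0,1],[0.005,0,0.27,0,1],[0.005,0,0.28,0,1],[0.005,0,0.28,0,1],[0.005,0,0.28,0,0.6],[0.005,0,0.28,0,0.5],[0.005,0,0.28,0,0.4],[0.005,0,0.28,0,0.2],[0.005,0,0.28,0,0.2],[0.005,0,0.28,0,0.2],[0.005,0,0.28,0,0.2]]]' 60
python3 -c "from h import *;to(590,269.3,58)"
```

```text
time_s: 3.4
eef_pos: [589.7, 269.1, 55.9]
ee_rot: [0.001, 0.126, 0.992, 0.0]
force: [-0.6, 0.2, 4.6]
grip_width: 0.32
grip_force: 58.9
t 3.4 tcp [589.7 269.1  55.9] j [ 0.25  0.75  1.28  0.    1.11 -1.07] F [-0.6  0.2  4.6] grip 0.32 58.9 shift [-0.001   0.0015 -0.0106]
```

```bash

python3 -m pendant '[[[0,0,-0.1,0,0.2],[0,0,-0.25,0,0.2],[0,0,-0.4,0,0.2],[0,0,-0.5,0,0.2],[0,0,-0.5,0,0.2],[0,0,-0.5,0,0.2]]]'
python3 - <<'E'
from h import *
to(522.7,-217.4,155)
q,_=snap('scene')
cv2.imwrite('pics/b.png',cv2.resize(q[130:330,230:450],(660,600),interpolation=2))
E
```

```text
time_s: 4.0
eef_pos: [588.9, 268.8, 153.9]
ee_rot: [-0.001, 0.126, 0.992, -0.0]
force: [-0.5, 0.3, -2.4]
grip_width: 0.318
grip_force: 59.2
t 4.0 tcp [588.9 268.8 153.9] j [ 0.25  0.65  1.19 -0.    1.31 -1.07] F [-0.5  0.3 -2.4] grip 0.318 59.2 shift [-0.2876 -2.4363 -0.0039]
```

View pics/b.png

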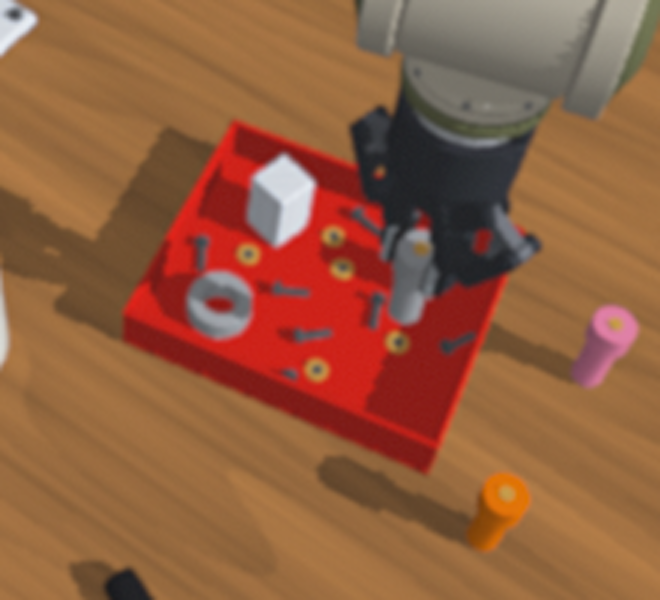

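The spigot hangs upright in the fingers, at about (408,275) in this crop, and the bin neighbours haven't moved. I'll carry it to the mount.

```bash

python3 -m pendant '[[[-0.01,-0.1,0,0,0.2],[-0.03,-0.28,0,0,0.2],[-0.06,-0.5,0,0,0.2],[-0.09,-0.72,0,0,0.2],[-0.11,-0.9,0,0,0.2],[-0.11,-0.9,0,0,0.2]]]'
python3 -m pendant '[[[-0.02,-0.2,0,0,0.2],[-0.05,-0.42,0,0,0.2],[-0.08,-0.64,0,0,0.2],[-0.11,-0.86,0,0,0.2],[-0.11,-0.9,0,0,0.2],[-0.11,-0.9,0,0,0.2]]]'
python3 -c "from h import *;to(522.7,-217.4,155)"
```

```text
time_s: 4.65
eef_pos: [564.7, 85.4, 153.6]
ee_rot: [-0.002, 0.128, 0.992, -0.001]
force: [0.1, 0.3, -2.4]
grip_width: 0.318
grip_force: 59.6
time_s: 5.25
eef_pos: [541.5, -91.1, 154.1]
ee_rot: [-0.001, 0.127, 0.992, 0.0]
force: [-0.2, 0.6, -1.0]
grip_width: 0.32
grip_force: 59.8
t 5.25 tcp [541.5 -91.1 154.1] j [-0.38  0.44  1.53  0.    1.18 -1.7 ] F [-0.2  0.6 -1. ] grip 0.32 59.8 shift [-0.0682 -0.6347 -0.005 ]
```

```bash

python3 -m pendant '[[[-0.02,-0.18,0,0,0.2],[-0.045,-0.4,0,0,0.2],[-0.065,-0.58,0,0,0.2],[-0.068,-0.63,0,0,0.2],[-0.068,-0.63,0,0,0.2],[-0.068,-0.63,0,0,0.2],[-0.068,-0.63,0,0,0.2]]]'
python3 - <<'E'
from h import *
to(522.7,-217.4,120)
p,_=snap('scene');t,d=snap('top')
cv2.imwrite('pics/c.png',np.hstack([cv2.resize(p[60:200,140:280],(400,400),interpolation=2),cv2.resize(t[170:310,290:430],(400,400),interpolation=2)]))
E
```

```text
time_s: 5.95
eef_pos: [524.0, -214.2, 155.1]
ee_rot: [-0.0, 0.125, 0.992, 0.0]
force: [0.0, -0.5, -1.8]
grip_width: 0.318
grip_force: 59.9
t 5.95 tcp [ 524.  -214.2  155.1] j [-0.6   0.47  1.48  0.    1.2  -1.92] F [ 0.  -0.5 -1.8] grip 0.318 59.9 shift [ 0.0024 -0.0173  0.1757]
```

View pics/c.png

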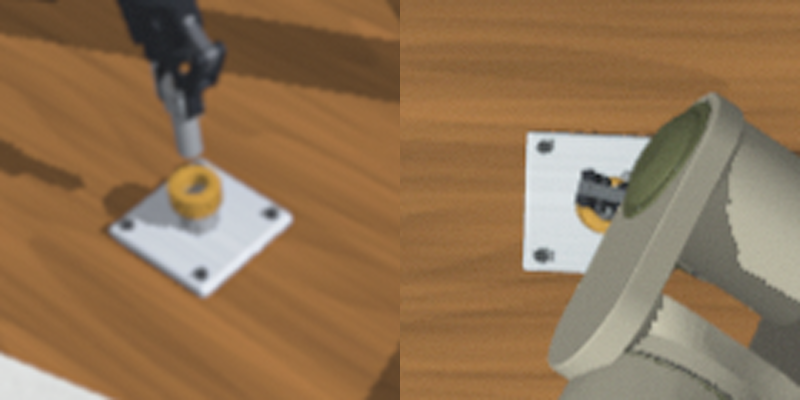

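The pin hangs over the nut: foot at (190,150) and nut at (195,195) in the left panel. I'll correct the position, lower to just above the nut and measure the shank against the nut.

```bash

python3 -m pendant '[[[0.002,-0.017,0.08,0,0.2],[0.002,-0.017,0.15,0,0.2],[0.002,-0.017,0.16,0,0.2],[0.002,-0.017,0.16,0,0.2],[0.002,-0.017,0.16,0,0.2]]]'
python3 - <<'E'
from h import *
to(522.7,-217.4,70)
p,d=snap('scene','d0.png');C=cloud('scene',d);h=cv2.cvtColor(p,cv2.COLOR_BGR2HSV)
near=(d>0)&(np.hypot(C[...,0]-522,C[...,1]+217)<45)
nut=near&(C[...,2]>40)&(C[...,2]<67)&(h[...,1]>110)
ste=near&(C[...,2]>74)&(C[...,2]<118)&(h[...,1]<80)
for z in range(72,120,6):
    s=ste&(abs(C[...,2]-z)<3);W=C[s]
    if len(W)>5: print(z,len(W),((W.min(0)+W.max(0))/2).round(1),np.ptp(W,0).round(1),'px',np.argwhere(s).mean(0).round(1))
W=C[nut];print('nut',len(W),((np.percentile(W,1,0)+np.percentile(W,99,0))/2).round(1))
cv2.imwrite('pics/d.png',cv2.resize(p[70:170,150:260],(660,600),interpolation=2))
E
```

```text
time_s: 6.55
eef_pos: [522.8, -219.2, 124.1]
ee_rot: [0.001, 0.126, 0.992, -0.0]
force: [-0.5, -0.0, -1.7]
grip_width: 0.317
grip_force: 59.9
t 6.55 tcp [ 522.8 -219.2  124.1] j [-0.6   0.5   1.51  0.    1.13 -1.92] F [-0.5 -0.  -1.7] grip 0.317 59.9 shift [0.0031 0.0085 0.2705]
78 12 [ 527.1 -214.7   78.7] [16.8 13.4  3.7] px [121.3 206.9]
84 13 [ 526.8 -216.6   84.2] [14.4 16.7  5.3] px [119.8 206.5]
90 16 [ 526.4 -215.7   90.1] [15.8 14.4  5. ] px [118.1 206.6]
96 16 [ 526.7 -215.5   96. ] [15.  14.2  5.8] px [116.5 205.6]
102 14 [ 526.5 -216.5  102.3] [14.5 15.8  5.3] px [114.6 205.4]
108 16 [ 526.5 -217.2  107.9] [15.4 16.7  4.8] px [112.8 205.1]
114 12 [ 526.9 -213.1  113.7] [17.5 10.9  4.4] px [111.5 204.9]
nut 196 [ 526.3 -216.9   53.5]
```

View pics/d.png

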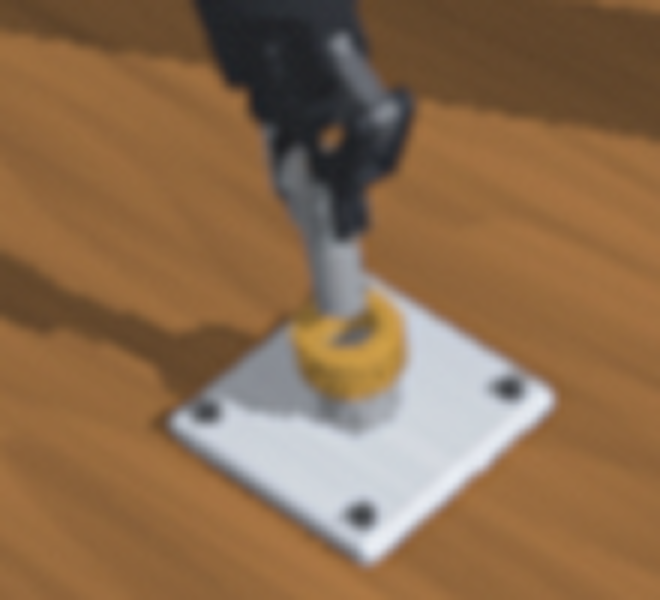

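The shank hangs plumb about 10 mm above the bore at (350,330) and is nearly concentric with it. I'll apply a 1.2 mm y correction and insert, watching the force.

```bash

python3 -m pendant '[[[0.002,0.006,0,0,0.2],[0.002,0.006,0.03,0,0.2],[0.002,0.006,0.06,0,0.2],[0.002,0.006,0.08,0,0.2],[0.002,0.006,0.1,0,0.2],[0.002,0.006,0.1,0,0.2]]]'
python3 -c "from h import *;to(522.7,-217.8,63)"
```

```text
time_s: 7.2
eef_pos: [522.0, -217.8, 102.5]
ee_rot: [-0.001, 0.126, 0.992, 0.0]
force: [-0.4, -0.1, -1.6]
grip_width: 0.317
grip_force: 59.9
t 7.2 tcp [ 522.  -217.8  102.5] j [-0.6   0.53  1.53 -0.    1.08 -1.92] F [-0.4 -0.1 -1.6] grip 0.317 59.9 shift [-0.0036  0.0009  0.1977]
```

Foot is about 10 mm into the bore without contact. Continuing down.

```bash

python3 -m pendant '[[[0,0,0.04,0,0.2],[0,0,0.08,0,0.2],[0,0,0.12,0,0.2],[0,0,0.15,0,0.2],[0,0,0.17,0,0.2],[0,0,0.18,0,0.2],[0,0,0.18,0,0.2]]]'
python3 -c "from h import *;to(522.7,-217.8,63)"
```

```text
time_s: 7.9
eef_pos: [522.3, -217.9, 67.1]
ee_rot: [-0.0, 0.126, 0.992, 0.0]
force: [0.2, 0.1, -1.4]
grip_width: 0.318
grip_force: 59.9
t 7.9 tcp [ 522.3 -217.9   67.1] j [-0.6   0.58  1.56 -0.    1.   -1.92] F [ 0.2  0.1 -1.4] grip 0.318 59.9 shift [-0.0019  0.0012  0.0207]
```

```bash

python3 -m pendant '[[[0,0,0.01,0,0.2],[0,0,0.015,0,0.2],[0,0,0.015,0,0.2],[0,0,0.015,0,0.6],[0,0,0.015,0,0.8],[0,0,0.015,0,1],[0,0,0.015,0,1],[0,0,0.015,0,1],[0,0,0.015,0,1]]]'
python3 - <<'E'
from h import *
to(522.3,-217.9,27)
p,d=snap('scene');C=cloud('scene',d)
m=(d>0)&(np.hypot(C[...,0]-524,C[...,1]+217)<15);print(np.percentile(C[m][:,2],[50,80,90,95,99]).round(1))
cv2.imwrite('pics/e.png',cv2.resize(p[70:170,150:260],(660,600),interpolation=2))
E
```

```text
time_s: 8.8
eef_pos: [522.3, -218.0, 64.3]
ee_rot: [-0.0, 0.126, 0.992, -0.0]
force: [-0.3, -0.5, 0.2]
grip_width: 1.003
grip_force: 0.0
t 8.8 tcp [ 522.3 -218.    64.3] j [-0.6   0.58  1.56 -0.    1.   -1.92] F [-0.3 -0.5  0.2] grip 1.003 0.0 shift [1.000e-04 3.000e-04 1.866e-01]
[ 89.9 362.  362.8 363.2 363.8]
```

View pics/e.png

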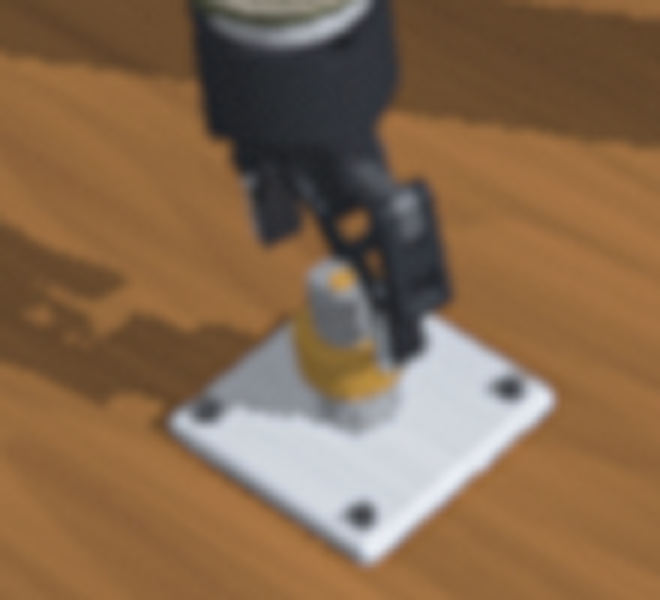

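The spigot is seated upright with its head top at about 89.9 mm, near the 88 mm expected, and has been released. Next I'll descend around the nut and grip it.

```bash

python3 -m pendant '[[[0,0,0.06,0,1],[0,0,0.12,0,1],[0,0,0.17,0,1],[0,0,0.185,0,1],[0,0,0.185,0,1],[0,0,0.185,0,0.6],[0,0,0.185,0,0.4],[0,0,0.185,0,0.4],[0,0,0.185,0,0.4],[0,0,0.185,0,0.4]]]' 40
python3 -c "
from h import *;to(522.3,-217.9,27);print(ctrl.sense()['wrist_torque'].round(2))"
```

```text
time_s: 9.85
eef_pos: [522.5, -218.1, 27.8]
ee_rot: [0.0, 0.126, 0.992, -0.0]
force: [-0.6, 2.2, 6.2]
grip_width: 0.546
grip_force: 40.4
t 9.85 tcp [ 522.5 -218.1   27.8] j [-0.6   0.64  1.58  0.    0.92 -1.92] F [-0.6  2.2  6.2] grip 0.546 40.4 shift [0.0013 0.0005 0.0042]
[ 0.17  0.14 -0.05]
```

```bash

python3 -m pendant '[[[0,0,0,0.04,0.4],[0,0,0,0.08,0.4],[0,0,0.001,0.12,0.4],[0,0,0.002,0.16,0.4],[0,0,0.002,0.2,0.4],[0,0,0.003,0.24,0.4],[0,0,0.003,0.28,0.4],[0,0,0.004,0.32,0.4],[0,0,0.004,0.36,0.4],[0,0,0.005,0.4,0.4],[0,0,0.005,0.44,0.4],[0,0,0.005,0.48,0.4]]]'
python3 -c "
from h import *;to(522.3,-217.9,27);print(ctrl.sense()['wrist_torque'].round(2))"
```

```text
time_s: 11.05
eef_pos: [521.6, -218.6, 26.8]
ee_rot: [-0.0, 0.772, 0.635, -0.001]
force: [-7.8, -3.0, 7.9]
grip_width: 0.548
grip_force: 40.6
t 11.05 tcp [ 521.6 -218.6   26.8] j [-0.6   0.64  1.58 -0.    0.92 -0.41] F [-7.8 -3.   7.9] grip 0.548 40.6 shift [ 0.0043  0.0027 -0.0008]
[-0.39  1.18  0.08]
```

```bash
T() { python3 -c "
from h import *;to(522.3,-217.9,27);print(ctrl.sense()['wrist_torque'].round(2))"; }
python3 -m pendant '[[[0,0,0,0.04,0.4],[0,0,0,0.08,0.4],[0,0,0.001,0.12,0.4],[0,0,0.002,0.14,0.4]]]' >/dev/null; T
python3 -m pendant '[[[0,0,0,0.03,0.4],[0,0,0,0.06,0.4],[0,0,0.001,0.06,0.4]]]' >/dev/null; T
python3 -m pendant '[[[0,0,0,0.03,0.4],[0,0,0,0.06,0.4],[0,0,0.001,0.06,0.4]]]' >/dev/null; T
python3 -m pendant '[[[0,0,0,0.03,0.4],[0,0,0,0.06,0.4],[0,0,0.001,0.06,0.4]]]' >/dev/null; T
```

```text
t 11.45 tcp [ 521.3 -218.5   26.4] j [-0.6   0.64  1.58 -0.    0.92  0.03] F [-9.9 -1.6 10.9] grip 0.543 40.8 shift [ 0.0054  0.0025 -0.0028]
[-0.26  1.53  0.08]
t 11.75 tcp [ 521.2 -218.4   26.3] j [-0.6   0.64  1.59 -0.    0.92  0.22] F [-10.4  -0.7  10.9] grip 0.54 41.0 shift [ 0.0057  0.0022 -0.0036]
[-0.14  1.68 -0.1 ]
t 12.05 tcp [ 521.1 -218.2   26.1] j [-0.6   0.64  1.59 -0.    0.92  0.41] F [-11.1   0.1  14.1] grip 0.546 41.1 shift [ 0.0061  0.0018 -0.0045]
[-0.04  1.77 -0.09]
t 12.35 tcp [ 521.  -218.1   26. ] j [-0.6   0.64  1.59 -0.    0.92  0.6 ] F [-12.    0.7  14.6] grip 0.546 41.2 shift [ 0.0064  0.0014 -0.0052]
[ 0.01  1.91 -0.03]
```

```bash
T() { python3 -c "
from h import *;to(522.3,-217.9,27);print(ctrl.sense()['wrist_torque'].round(2))"; }
python3 -m pendant '[[[0,0,0,0.03,0.4],[0,0,0,0.06,0.4],[0,0,0,0.06,0.4]]]' >/dev/null; T
python3 -m pendant '[[[0,0,0,0.03,0.4],[0,0,0,0.06,0.4],[0,0,0,0.06,0.4]]]' >/dev/null; T
python3 -m pendant '[[[0,0,0,0.03,0.4],[0,0,0,0.06,0.4],[0,0,0,0.06,0.4]]]' >/dev/null; T
python3 -m pendant '[[[0,0,0,0.03,0.4],[0,0,0,0.06,0.4],[0,0,0,0.06,0.4]]]' >/dev/null; T
```

```text
t 12.65 tcp [ 521.  -218.    25.9] j [-0.6   0.64  1.59 -0.    0.92  0.78] F [-12.    0.4  13.3] grip 0.545 41.0 shift [ 0.0067  0.0009 -0.0055]
[ 0.1   1.74 -0.11]
t 12.95 tcp [ 520.9 -217.8   25.8] j [-0.6   0.64  1.59 -0.    0.92  0.97] F [-11.9   1.8  12. ] grip 0.542 41.0 shift [ 0.0068  0.0005 -0.0061]
[ 0.21  1.7  -0.03]
t 13.25 tcp [ 522.1 -218.    25.8] j [-0.6   0.64  1.58 -0.    0.92  1.16] F [-3.2  0.8  7.9] grip 0.539 40.9 shift [ 0.0007 -0.0006 -0.0059]
[0.18 0.5  0.82]
t 13.55 tcp [ 522.8 -218.3   25.9] j [-0.6   0.64  1.58 -0.    0.92  1.35] F [ 0.1 -0.7  5.5] grip 0.533 40.9 shift [-0.0031 -0.0008 -0.0055]
[-0.04 -0.09  0.97]
```

The torque about z jumped from about 0 to 0.97 N m after roughly 3.0 rad. That is inside the stated 1.9–3.2 rad range, so the nut has bottomed and the fingers are slipping on it. Now I'll back off a quarter turn.

```bash
T() { python3 -c "
from h import *;to(522.3,-217.9,27);print(ctrl.sense()['wrist_torque'].round(2))"; }
python3 -m pendant '[[[0,0,0,0,0.4],[0,0,0,0,0.4],[0,0,0,-0.03,0.4],[0,0,0,-0.06,0.4],[0,0,0,-0.1,0.4],[0,0,-0.001,-0.14,0.4],[0,0,-0.002,-0.18,0.4],[0,0,-0.002,-0.22,0.4],[0,0,-0.003,-0.25,0.4],[0,0,-0.003,-0.25,0.4]]]' 60 >/dev/null; T
python3 -m pendant '[[[0,0,0,-0.04,0.4],[0,0,0,-0.08,0.4],[0,0,-0.001,-0.12,0.4],[0,0,-0.001,-0.16,0.4],[0,0,-0.002,-0.2,0.4],[0,0,-0.002,-0.23,0.4],[0,0,-0.003,-0.26,0.4],[0,0,-0.003,-0.26,0.4],[0,0,-0.003,-0.26,0.4]]]' >/dev/null; T
```

```text
t 14.55 tcp [ 522.7 -217.4   26.4] j [-0.6   0.64  1.58  0.    0.92  0.56] F [1.  4.9 6.8] grip 0.531 61.8 shift [-0.0031  0.0015 -0.0029]
[ 0.76 -0.14  0.04]
t 15.45 tcp [ 522.1 -216.7   26.9] j [-0.6   0.64  1.58  0.    0.92 -0.26] F [-3.   7.1 10. ] grip 0.526 62.1 shift [-0.0051  0.0029 -0.0006]
[1.14 0.34 0.04]
```

```bash
python3 - <<'E'
from h import *
p,d=snap('scene')
cv2.imwrite('pics/f.png',cv2.resize(p[70:170,150:260],(660,600),interpolation=2))
E
```

```text
(no output)
```

View pics/f.png

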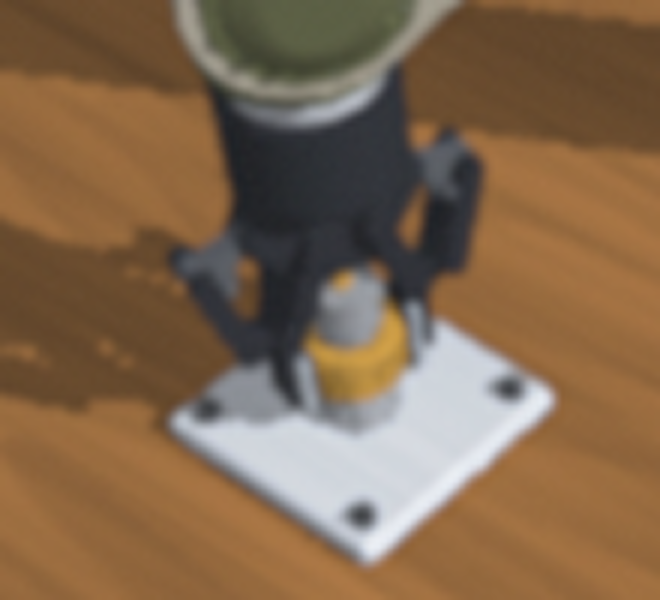

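The spigot head at (350,310) stands upright on the nut at (355,355), and both fingers grip the nut. I'm handing the job in.

```bash
python3 -c "
from rig import ctrl;print(ctrl.finish_job())"
```

```text
the job is handed in; nothing more can be done
None
```

I handed the job in at about 15.5 s of the 64 s allowed, with no verdict returned: the spigot stands head up in the socket, the nut was bottomed out and backed off about 1.6 rad (read from the wrist joint), and the gripper still holds it at about 62 N.

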